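# Glaze check: draw the blue tile and tip it under the lamp

### The arm

A 6-joint arm with a two-finger parallel gripper is mounted at the origin on the work surface. World frame = base frame: x ahead of the robot, y to its left, z up, the work surface at z = 0. Lengths are in m, angles in rad, forces in N, time in s.
With the tool pointing down it reaches from about 0.35 to 0.85 m from the base axis. Payload 8.1 kg.
Tool frame: the origin (TCP) lies on the centre line of the jaws, within the pads' length; the fingertips stand robot.tips_ahead ahead of it and the grasp point (between the pads) lies 6 mm ahead of it (robot.tips_ahead is the distance from the TCP to the fingertips, in m); z points along the fingers, y is the line along which they close (so a half turn about z gives the same grasp; the last joint's range is limited). The gripper opens to 93 mm and grips with 3 to 60 N. Pads are 15 mm wide; open, the fingers measure 128 mm over their backs; the gripper's body (75 mm by 188 mm) begins 65 mm behind the grasp point.
Start: joints at [-1.335, 0.13, 1.488, -0, 1.523, -0.085], TCP at [0.189, -0.569, 0.244] pointing down, gripper open.
Joint ranges: [-2.96, 2.96], [-0.89, 2.26], [0.02, 2.5], [-1.34, 4.48], [0, 2.73], [-2.66, 2.66]. Speed limits (rad/s): [2.39, 2.39, 2.79, 3.14, 3.14, 3.14].

### API

Orientations are given as a rotation vector (axis times angle).
In Python, from plant import robot gives the robot as it stands.
- The arm moves only by the tool apply_moves, never from a script. Its arguments are lists of equal length, an entry for each row: "delta_pos": the shift along the tool's x, y, z in cm, a list of three; "twist": the turn about the tool's z in rad. A call has 1 to 8 rows; each row shifts and turns the commanded pose from where the row before left it, along the tool's axes as they then stand; what a row does not reach is not made up. A row lasts 1/8 s, in which the tool goes at most 62.5 mm and 10.7 degrees, less where a joint would pass 70% of its speed; a pose out of reach is approached as far as the arm can. A call with a gripper value outside its range is refused whole. "gripper" is the finger opening in cm, from 0 to 9.3, set as the call begins (left out, the last holds). The fingers move at their own pace and stop on an object; "squeeze" is the grip in N (left out, the last holds). Time passes only in rows, so rows that do not move let the fingers close. It gives the time, the measured TCP pose, the force, the opening and the grip force at its end, in the units of the state.
- robot.read_state(): the state, without advancing time (a new reading comes with each control period).
- robot.read_camera(name): name is "scene" or "top"; returns a dict with "frame" (384x512x3 uint8, red, green, blue), "vertical_fov" (degrees; the focal length in pixels is half the picture's height over the tangent of half this angle, whatever the lens; pixels are square), "cx", "cy" (the principal point, pixels), "R" (3x3) and "t" (3): a world point X has camera coordinates R X + t. Camera axes: x right, y down, z forward; pixel columns grow to the right and rows downward; lengths in m; the calibration is good to about 2 mm. A picture is of the moment at which its call begins. There is no depth.
- robot.close_job(): hands the job in; it is judged then, once.
The state is a dict: "t": time; "q": joint angles; "dq": joint speeds; "joint_torque": joint torques, N m; "tool_pos": TCP position; "orientation": TCP orientation; "force": force on the tool from outside, world axes, zero at the start; "wrist_torque": the same for the moment, N m; "opening": finger opening in m; "gripper_force": force on a finger pad.
Only numpy, scipy, OpenCV 4.12 (cv2) and the standard library are available. Lean on these libraries where they do the work, as an engineer would, in place of code of your own. Each camera call takes 0.05 s, during which the arm holds its last target. There are 200 camera calls.

### The job

Gently draw the blue glazed tile straight up out of its slot in the drying rack, clear of the wood while still upright, squeezing well under 70 N a finger and not forcing it against the rack. Carry it over the middle of the round grey mat and tip it back halfway between upright and flat, blue face slanting up, top edge still uppermost and level, lower edge some 15 cm above the table. Finish while holding it there steadily, touching nothing but the fingers, with the other tiles and everything else left where they stand.

Things in the scene. Friction and masses are not known exactly. Their poses are not given: they have to be found in the camera images.
- tile_blue: Ceramic tile, 10 (x) x 100 (y) x 120 mm tall (z), 210 to 380 g, cobalt blue glaze on its +x face and over the top edge, bare cream clay on back and sides. Stands on edge in one of the rack's three slots, blue face away from the robot (world +x, within 0.5 rad). Origin: centre of the lower edge; +z up to the top edge, +x out of the blue face.
- tile_mid (a point): Centre of the blue tile's body, 60 mm above its origin along its z; same axes.
- rack: Fixed wooden rack, base 215 (x) x 116 (y) x 12 mm, origin centre of its underside. Slots at x = -65, 0, +65 mm, 13 mm wide, floor 12 mm above the table, each between two cheeks 8 mm thick, 88 mm wide, rising to 57 mm above the table. A standing tile's top edge is 132 mm above the table, its upper 75 mm stand free, with 55 mm of clear air to a tile in the next slot.
- mat: Fixed round grey inspection mat, 170 mm across, 5 mm thick with a dark rubber rim, origin centre of its underside.
- tile_green: Green glazed tile, same size and axes, in another slot. Leave alone.
- tile_yellow: Yellow glazed tile, same size and axes, in another slot. Leave alone.
- vase: Dark red vase, 104 mm across, 200 mm tall, origin centre of its underside. Leave alone.
- jar_a: Glaze jar, orange label, white cap, 68 mm across, 85 mm tall, origin centre of its underside. Leave alone.
- jar_b: Glaze jar, blue label, black cap, 68 mm across, 85 mm tall, origin centre of its underside. Leave alone.
- bowl: White bowl, 120 mm across, 50 mm tall, origin centre of its underside. Leave alone.
- brush: Brush lying on the table, handle along its -x. Leave alone.
Not all that is in view belongs to the job. Leave any red look-alike of the tile_blue alone.

How it is judged:
On the way:
1. the blue tile is out of its slot, its lower edge more than 65 mm above the rack's underside, over the rack and still upright (within 17 degrees) (z of tile_blue in the frame of rack above 0.065 m and horizontal distance between tile_blue and rack below 0.14 m and angle between tile_blue's own z axis and vertical below 0.3 rad), for 0.1 s.
At the end, for the whole second after the job is handed in: The fingers hold the blue tile at rest: centre within 60 mm (level) of the mat's centre, lower edge 100 to 250 mm above the table, leaning back 25 to 65 degrees with the blue face slanting up, top edge uppermost and level within 17 degrees, touching neither rack nor mat (horizontal distance between tile_mid and mat below 0.06 m and height (world z) of tile_blue between 0.1 and 0.25 m and angle between tile_blue's own x axis and vertical between 0.44 and 1.13 rad and angle between tile_blue's own z axis and vertical below 1.2 rad and angle between tile_blue's own y axis and vertical between 1.27 and 1.87 rad and contact force between the fingers and tile_blue above 3 N and contact force between tile_blue and rack below 0.3 N and contact force between tile_blue and mat below 0.3 N and linear speed of tile_blue below 0.04 m/s and angular speed of tile_blue below 0.2 rad/s); the arm keeps its last pose, push and grip.
It fails at once if the blue tile is squeezed hard (fingers' contact forces on it summing to over 140 N, about 70 N a finger) (contact force between the fingers and tile_blue above 140 N).
It fails at once if the blue tile is forced against the rack (over 25 N) (contact force between tile_blue and rack above 25 N).
It fails at once if the blue tile knocks against another tile or the mat (over 8 N) (contact force between tile_blue and tile_green above 8 N or contact force between tile_blue and tile_yellow above 8 N or contact force between tile_blue and mat above 8 N).
It fails at once if another tile, the vase, a jar, the bowl or the brush is moved by more than 25 mm (distance of any of tile_green, tile_yellow, vase, jar_a, jar_b, bowl, brush from where it was at the start of the episode above 0.025 m).
It also fails if it takes over 38 s, if anything falls off the work surface, if the arm or the gripper's body presses on something with over 40 N, if the wrist force passes 120 N, or if a joint passes its speed limit or range.

## Working session

There is one attempt and no reset: what is moved stays moved. The work goes in short steps, Python scripts to look and compute and a tool call to move; the robot and the scene stay as the last step left them, time stands still between calls to the robot, and variables do not carry over. Pictures are saved under pics/ and viewed, at most 10 in all, crops included, and the job is handed in when it is done.

Besides the shell and the picture viewer there is one more tool, called after "Call:" by a JSON object that holds its "op" and its "data". apply_moves: Moves the arm, as the interface text tells. Its arguments: {"type":"object","properties":{"delta_pos":{"type":"array"},"twist":{"type":"array"},"gripper":{"type":"number"},"squeeze":{"type":"number"}},"required":["delta_pos","twist"]}

```bash
mkdir -p pics; ls
python3 - <<'E'
from plant import robot
import cv2,pickle
print(robot.tips_ahead, robot.read_state())
d={}
for n in("scene","top"):
    c=robot.read_camera(n);d[n]=c
    cv2.imwrite(f"pics/{n}0.png",c["frame"][:,:,::-1]);print(n,c["vertical_fov"],c["cx"],c["cy"],c["R"],c["t"])
pickle.dump(d,open("c0.pkl","wb"))
E
```

```text
pics
0.025 {'t': 0.0, 'q': array([-1.33537465e+00,  1.31133536e-01,  1.48927699e+00,  1.48022522e-05,
        1.52300296e+00, -8.53828361e-02]), 'dq': array([-0.00100624, -0.00042387, -0.00046042, -0.00067294, -0.00085944,
       -0.00096926]), 'joint_torque': array([-5.47922718e-04, -5.59856558e+01, -4.91753983e+01,  7.66737806e-02,
        3.55784199e-02, -1.49923981e-04]), 'tool_pos': array([ 0.18911133, -0.56886583,  0.24260517]), 'orientation': array([-3.09947108e+00, -5.01469156e-01,  1.91096470e-04]), 'force': array([ 0.84636471,  0.33577085, -0.1643789 ]), 'wrist_torque': array([-0.00795626,  0.00856053, -0.0200523 ]), 'gripper_force': 0.0, 'opening': 0.0931655374660384}
scene 46.52350445563077 258.7864464720052 193.2397853505672 [[ 0.01387973  0.9997791  -0.01578292]
 [ 0.83897136 -0.0202319  -0.54379934]
 [-0.54399853 -0.00569363 -0.83906685]] [ 0.04461383 -0.41267957  1.86536892]
top 55.26666973766831 255.66325285876437 190.97139868982066 [[ 0.00133861 -0.999963    0.00849787]
 [-0.99782408 -0.00189582 -0.0659053 ]
 [ 0.06591897 -0.00839116 -0.9977897 ]] [-0.03857014  0.54822246  1.28392712]
```

View pics/scene0.png

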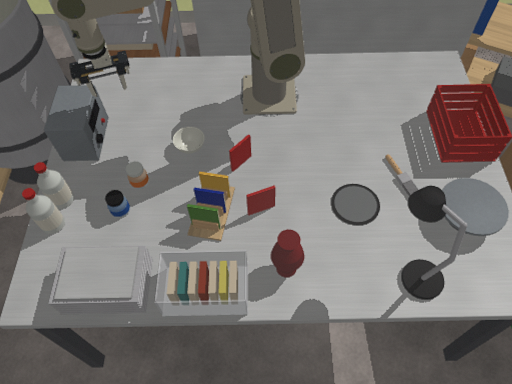

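View pics/top0.png

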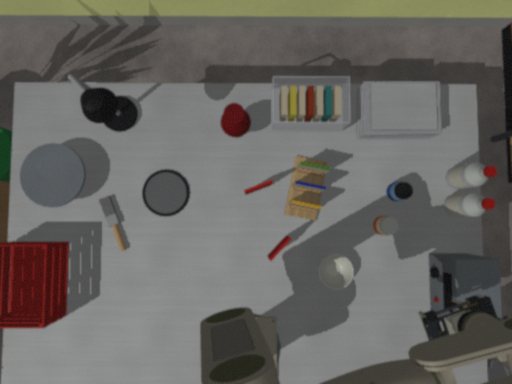

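The scene view shows the rack at about (212,205), with yellow, blue and green tiles running from the near slot to the far one, and the mat at (356,204). The top view has the blue tile edge at (310,185) and the mat at (166,192). The two red tiles standing loose, at top (258,186) and (280,247), are decoys.

```bash
cat > h.py <<'E'
import numpy as np,cv2
from scipy.spatial.transform import Rotation as Ro
def ray(c,uv,z):
    f=192/np.tan(np.radians(c["vertical_fov"]/2)); R=np.array(c["R"]);t=np.array(c["t"])
    uv=np.atleast_2d(uv).astype(float)
    d=np.c_[(uv[:,0]-c["cx"])/f,(uv[:,1]-c["cy"])/f,np.ones(len(uv))]@R; C=-R.T@t
    return C+d*((z-C[2])/d[:,2])[:,None]
def proj(c,X):
    f=192/np.tan(np.radians(c["vertical_fov"]/2)); p=np.atleast_2d(X)@np.array(c["R"]).T+np.array(c["t"])
    return p[:,:2]/p[:,2:]*f+[c["cx"],c["cy"]]
def mask(c,lo,hi):
    return cv2.inRange(cv2.cvtColor(c["frame"],cv2.COLOR_RGB2HSV),np.array(lo),np.array(hi))
E
python3 - <<'E'
from h import *;import pickle
d=pickle.load(open("c0.pkl","rb"))
for n in d:
    c=d[n]; print(n,"C",-np.array(c["R"]).T@c["t"])
    for col,lo,hi in(("blue",(112,120,40),(128,255,255)),("green",(45,90,40),(75,255,255)),("yel",(20,120,80),(32,255,255))):
        m=mask(c,lo,hi); k,l,s,ce=cv2.connectedComponentsWithStats(m)
        for i in range(1,k):
            if s[i,4]<25: continue
            pts=np.argwhere(l==i)[:,::-1]
            w=ray(c,pts,.132)[:,:2].astype(np.float32)
            r=cv2.minAreaRect(w); print(col,s[i],np.round(ce[i],1),np.round(r[0],4),np.round(r[1],4),round(r[2],1))
            if n=="scene" and s[i,4]>100: print(cv2.approxPolyDP(cv2.convexHull(pts.astype(np.int32)),3,True)[:,0].tolist())
c=d["top"]
g=cv2.cvtColor(c["frame"],cv2.COLOR_RGB2GRAY)
for n,box in(("top",(135,160,200,225)),("scene",(325,178,388,230))):
    c=d[n];g=cv2.cvtColor(c["frame"],cv2.COLOR_RGB2GRAY)
    x0,y0,x1,y1=box; m=(g[y0:y1,x0:x1]<60).astype(np.uint8)
    pts=np.argwhere(m)[:,::-1]+[x0,y0]
    w=ray(c,pts,.005)[:,:2].astype(np.float32);print("mat",n,len(pts),cv2.minEnclosingCircle(w))
big=[cv2.resize(d["top"]["frame"][140:230,270:360],None,fx=6,fy=6),cv2.resize(d["scene"]["frame"][160:250,170:215],None,fx=6,fy=6)]
cv2.imwrite("pics/crop.png",np.hstack(big)[:,:,::-1])
E
```

```text
scene C [ 1.36036507 -0.04233256  1.34145848]
blue [194 188  32  24 394] [209.5 196.6] [ 0.5858 -0.2053] [0.1312 0.0632] 65.9
[[225, 211], [197, 201], [194, 188], [223, 192]]
green [187 204  32  19 395] [202.8 212.9] [ 0.6452 -0.2288] [0.1094 0.0531] 81.5
[[218, 222], [191, 219], [187, 205], [217, 209]]
yel [199 172  31  25 413] [214.4 181. ] [ 0.5256 -0.1931] [0.1338 0.0682] 65.4
[[229, 196], [202, 186], [199, 172], [227, 176]]
yel [219 261   9  38 273] [223.  279.4] [ 0.8678 -0.1575] [0.1134 0.0231] 1.4
[[227, 298], [221, 298], [219, 292], [222, 261], [227, 270]]
top C [ 0.46244605 -0.02675574  1.31754778]
blue [296 182  29   7  58] [310.4 184.8] [ 0.5618 -0.2134] [0.0929 0.0064] 78.8
green [  0 128  11  54 530] [  4.6 153.8] [0.6583 0.7761] [0.1747 0.0323] 2.7
green [301 163  30   7  71] [316.3 165.9] [ 0.6236 -0.2318] [0.0964 0.0083] 79.3
yel [289  86   8  34 230] [292.2 102.8] [ 0.8333 -0.1577] [0.0231 0.1109] 89.7
yel [291 200  31   9 120] [305.4 204. ] [ 0.4995 -0.1995] [0.0996 0.0147] 78.0
mat top 333 ((0.5442051291465759, 0.28388744592666626), 0.08308371901512146)
mat scene 256 ((0.5446640253067017, 0.28516802191734314), 0.08382197469472885)
```

View pics/crop.png

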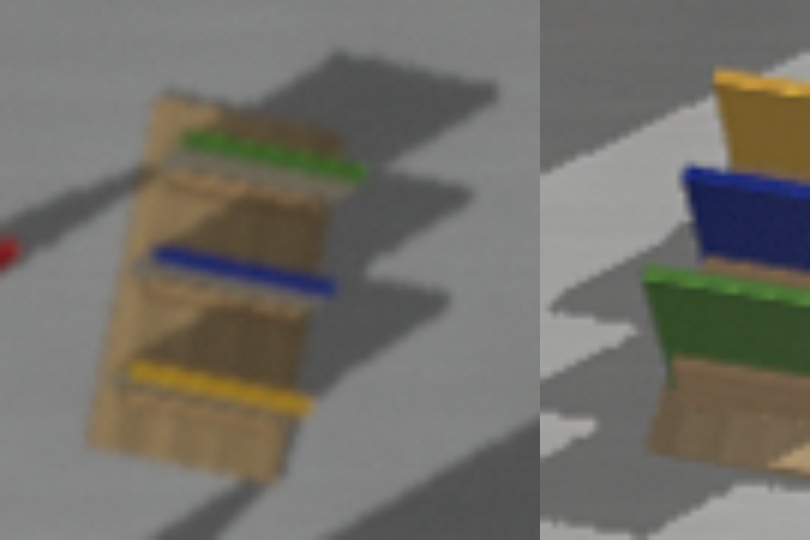

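The tile sits at (0.562, -0.214) with yaw about -0.21, and the mat at (0.544, 0.285). Moves only allow twist about the tool's z, so tilting has to come from the reach limit. I'll go up and over, then test that with the gripper empty.

Call:
{"op": "apply_moves", "data": {"delta_pos": [[5,-3,-2],[5,-3,-2],[5,-3,-2],[5,-3,-2],[5,-3,-2],[5,-3,-2],[5,-3,-2],[5,-3,-2]], "twist": [0,0,0,0,0,0,0,0]}}

```text
t: 1.1
tool_pos: [0.494, -0.2138, 0.404]
orientation: [-3.101, -0.502, 0.0]
force: [0.1, -0.5, -0.4]
opening: 0.0931
gripper_force: 0.0
```

Call:
{"op": "apply_moves", "data": {"delta_pos": [[0,0,0],[0,0,0],[0,0,0],[0,0,0],[0,0,0],[0,0,0]], "twist": [-0.17,-0.17,-0.17,-0.17,-0.17,-0.17]}}

```text
t: 1.85
tool_pos: [0.493, -0.2154, 0.4031]
orientation: [-2.455, -1.958, 0.001]
force: [0.2, -0.1, 0.2]
opening: 0.0926
gripper_force: 0.0
```

```bash
cat > s.py <<'E'
from h import *
from plant import robot
np.set_printoptions(precision=4,suppress=True)
def st():
    s=robot.read_state();R=Ro.from_rotvec(s["orientation"]).as_matrix()
    print(round(s["t"],2),"q",s["q"],"p",s["tool_pos"],"op",round(s["opening"],4),"gf",round(s["gripper_force"],1),"F",s["force"]);print("x",R[:,0],"y",R[:,1],"z",R[:,2])
    return s,R
E
python3 -c "
from s import *;st()"
```

```text
1.85 q [-0.5073 -0.0451  1.3813 -0.      1.8064 -0.2829] p [ 0.493  -0.2154  0.4031] op 0.0926 gf 0.0 F [ 0.2401 -0.0811  0.219 ]
x [0.2225 0.9749 0.0003] y [ 0.9749 -0.2225 -0.001 ] z [-0.0009  0.0005 -1.    ]
```

Call:
{"op": "apply_moves", "data": {"delta_pos": [[0,6,0],[0,6,0],[0,6,0],[0,6,0],[0,6,0],[0,6,0],[0,6,0],[0,6,0]], "twist": [0,0,0,0,0,0,0,0]}}

```text
t: 2.85
tool_pos: [0.8233, -0.2838, 0.3599]
orientation: [2.399, 1.902, 0.077]
force: [0.1, 0.3, -0.9]
opening: 0.0931
gripper_force: 0.0
```

```bash
python3 -c "
from s import *;st()"
```

```text
2.85 q [-0.393   1.0499  0.0251  0.006   1.9729 -0.1603] p [ 0.8233 -0.2838  0.3599] op 0.0931 gf 0.0 F [ 0.0772  0.3055 -0.8798]
x [ 0.2285  0.9735 -0.0097] y [ 0.9695 -0.2266  0.0931] z [ 0.0884 -0.0306 -0.9956]
```

Call:
{"op": "apply_moves", "data": {"delta_pos": [[0,6,0],[0,6,0],[0,6,0],[0,6,0]], "twist": [0,0,0,0]}}

```text
t: 3.35
tool_pos: [0.9025, -0.2878, 0.3338]
orientation: [2.28, 1.808, 0.213]
force: [-0.4, -1.1, -1.1]
opening: 0.093
gripper_force: 0.0
```

```bash
python3 -c "
from s import *;st()"
```

```text
3.35 q [-0.367   1.0943  0.0243  0.0115  1.756  -0.1337] p [ 0.9025 -0.2878  0.3338] op 0.093 gf 0.0 F [-0.4211 -1.1146 -1.1181]
x [ 0.2309  0.9727 -0.0249] y [ 0.9402 -0.2164  0.2628] z [ 0.2503 -0.0841 -0.9645]
```

Call:
{"op": "apply_moves", "data": {"delta_pos": [[0.5,-5.7,-1.7],[0.5,-5.7,-1.7],[0.5,-5.7,-1.7],[0.5,-5.7,-1.7],[0.5,-5.7,-1.7],[0.5,-5.7,-1.7],[0.5,-5.7,-1.7],[0.5,-5.7,-1.7]], "twist": [0,0,0,0,0,0,0,0]}}

```text
t: 4.35
tool_pos: [0.5302, -0.1666, 0.3527]
orientation: [2.279, 1.808, 0.213]
force: [-0.6, 0.4, 2.4]
opening: 0.0931
gripper_force: 0.0
```

```bash
python3 -c "
from s import *;st()"
```

```text
4.35 q [-0.4113 -0.2656  1.6926  0.0231  1.4478 -0.1814] p [ 0.5302 -0.1666  0.3527] op 0.0931 gf 0.0 F [-0.5631  0.3786  2.4197]
x [ 0.2308  0.9727 -0.025 ] y [ 0.9401 -0.2163  0.2634] z [ 0.2508 -0.0843 -0.9644]
```

Call:
{"op": "apply_moves", "data": {"delta_pos": [[0.5,-5.7,-1.6],[0.5,-5.7,-1.6],[0.5,-5.7,-1.6],[0.5,-5.7,-1.6],[0.5,-5.7,-1.6],[0.5,-5.7,-1.6]], "twist": [0,0,0,0,0,0]}}

```text
t: 5.1
tool_pos: [0.2878, -0.0819, 0.3907]
orientation: [2.351, 1.863, 0.127]
force: [-0.3, 0.3, 0.3]
opening: 0.0928
gripper_force: 0.0
```

```bash
python3 -c "
from s import *;st()"
```

```text
5.1 q [-0.4716 -0.8918  2.0062  0.0196  1.8649 -0.2337] p [ 0.2878 -0.0819  0.3907] op 0.0928 gf 0.0 F [-0.3337  0.2676  0.2761]
x [ 0.2303  0.9729 -0.0203] y [ 0.9611 -0.2241  0.1614] z [ 0.1524 -0.0567 -0.9867]
```

Call:
{"op": "apply_moves", "data": {"delta_pos": [[0.3,-4,-0.7],[0.3,-4,-0.5],[0,0,0]], "twist": [0,0,0]}}

```text
t: 5.48
tool_pos: [0.2631, -0.0706, 0.4122]
orientation: [2.383, 1.888, 0.082]
force: [0.4, 0.1, 0.4]
opening: 0.0933
gripper_force: 0.0
```

```bash
python3 -c "
from s import *;st()"
```

```text
5.47 q [-0.4584 -0.8925  1.9606  0.0059  1.96   -0.2252] p [ 0.2631 -0.0706  0.4122] op 0.0933 gf 0.0 F [0.3549 0.1079 0.3986]
x [ 0.2296  0.9731 -0.0202] y [ 0.9677 -0.226   0.1117] z [ 0.1041 -0.0452 -0.9935]
```

Call:
{"op": "apply_moves", "data": {"delta_pos": [[0.3,-6,0],[0.3,-6,0],[0.3,-6,0]], "twist": [0,0,0]}}

```text
t: 5.85
tool_pos: [0.2056, -0.0443, 0.4525]
orientation: [2.459, 1.945, -0.037]
force: [0.1, -0.2, 0.1]
opening: 0.0932
gripper_force: 0.0
```

```bash
python3 -c "
from s import *;st()"
```

```text
5.85 q [-0.4176 -0.8917  1.876  -0.0284  2.1624 -0.2011] p [ 0.2056 -0.0443  0.4525] op 0.0932 gf 0.0 F [ 0.0814 -0.2     0.0834]
x [ 0.2301  0.9729 -0.0222] y [ 0.9731 -0.2303 -0.0095] z [-0.0144 -0.0194 -0.9997]
```

Call:
{"op": "apply_moves", "data": {"delta_pos": [[-1,4.8,1.9],[-1,4.8,1.9],[-1,4.8,1.9],[-1,4.8,1.9],[-1,4.8,1.9],[-1,4.8,1.9],[-1,4.8,1.9],[-1,4.8,1.9]], "twist": [0,0,0,0,0,0,0,-0.02], "gripper": 4}}

```text
t: 6.85
tool_pos: [0.5606, -0.2144, 0.2979]
orientation: [2.438, 1.97, -0.035]
force: [1.0, 0.5, 0.7]
opening: 0.0398
gripper_force: 0.0
```

Call:
{"op": "apply_moves", "data": {"delta_pos": [[0,0,0],[0,0,0]], "twist": [0,0]}}

```text
t: 7.1
tool_pos: [0.5589, -0.2135, 0.2992]
orientation: [2.439, 1.969, -0.036]
force: [-0.5, 0.0, 1.1]
opening: 0.0399
gripper_force: 0.0
```

```bash
cat > to.py <<'E'
import sys
from s import *
s,R=st(); print("tool-frame cm to target",(np.array(eval(sys.argv[1]))-s["tool_pos"])@R*100)
E
python3 to.py "[.562,-.2145,.2]"
```

```text
7.1 q [-0.4368  0.1154  1.4042 -0.0234  1.6263 -0.2257] p [ 0.5589 -0.2135  0.2992] op 0.0399 gf 0.0 F [-0.5344  0.0227  1.1223]
x [ 0.2105  0.9773 -0.0218] y [ 0.9775 -0.2108 -0.0094] z [-0.0138 -0.0193 -0.9997]
tool-frame cm to target [0.1831 0.4126 9.9127]
```

Call:
{"op": "apply_moves", "data": {"delta_pos": [[0.4,0.5,3],[0,0,5],[0,0,5],[0,0,4],[0,0,2.3],[0,0,0]], "twist": [0,0,0,0,0,0]}}

```text
t: 7.85
tool_pos: [0.5614, -0.214, 0.1069]
orientation: [2.439, 1.969, -0.035]
force: [-0.4, -0.1, 0.5]
opening: 0.0401
gripper_force: 0.0
```

Run:
```python
from s import *
s,R=st()
a=robot.read_camera("scene")["frame"][130:250,150:270];b=robot.read_camera("top")["frame"][120:240,250:370]
cv2.imwrite("pics/g1.png",cv2.resize(np.hstack([a,b])[:,:,::-1],(800,400),interpolation=cv2.INTER_CUBIC))
```

```text
7.85 q [-0.4358  0.2404  1.6204 -0.0243  1.2846 -0.2167] p [ 0.5614 -0.214   0.1069] op 0.0401 gf 0.0 F [-0.4145 -0.1423  0.4612]
x [ 0.2104  0.9774 -0.0219] y [ 0.9775 -0.2106 -0.0089] z [-0.0133 -0.0196 -0.9997]
```

View pics/g1.png

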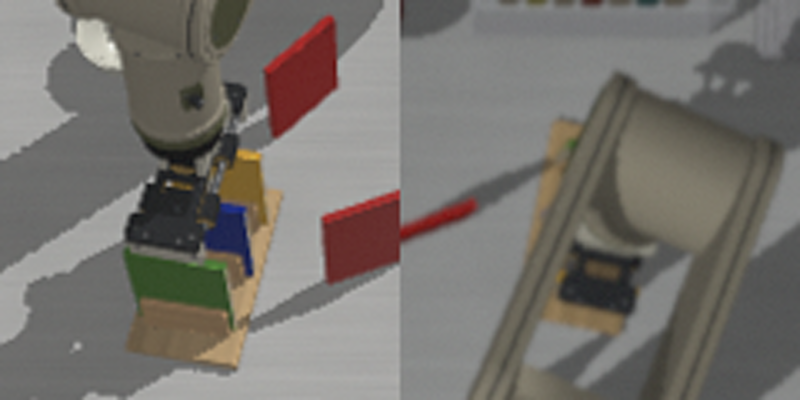

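The gripper straddles the blue tile: in the left crop the body is above the green tile at (175,215) and the blue tile shows at (230,230). No contact yet. I'll close gently, then firm up the grip.

Call:
{"op": "apply_moves", "data": {"delta_pos": [[0,0,0],[0,0,0],[0,0,0],[0,0,0],[0,0,0],[0,0,0]], "twist": [0,0,0,0,0,0], "gripper": 0, "squeeze": 5}}

```text
t: 8.7
tool_pos: [0.5627, -0.2147, 0.1073]
orientation: [2.438, 1.969, -0.035]
force: [-2.7, 1.1, 5.4]
opening: 0.0101
gripper_force: 5.0
```

Call:
{"op": "apply_moves", "data": {"delta_pos": [[0,0,0],[0,0,0],[0,0,-0.5],[-0.04,-0.02,-1],[-0.04,-0.02,-1.5],[-0.04,-0.02,-1.5]], "twist": [0,0,0,0,0,0], "squeeze": 25}}

```text
t: 9.45
tool_pos: [0.5626, -0.2149, 0.1534]
orientation: [2.437, 1.968, -0.034]
force: [0.8, -0.0, -2.0]
opening: 0.0102
gripper_force: 25.0
```

```bash
python3 to.py "[.562,-.2145,.27]"
```

```text
9.45 q [-0.4362  0.1979  1.5802 -0.0239  1.3656 -0.2192] p [ 0.5626 -0.2149  0.1534] op 0.0102 gf 25.0 F [ 0.8319 -0.0116 -2.0454]
x [ 0.2104  0.9774 -0.0224] y [ 0.9775 -0.2106 -0.0073] z [-0.0118 -0.0203 -0.9997]
tool-frame cm to target [ -0.2348  -0.1504 -11.6531]
```

Call:
{"op": "apply_moves", "data": {"delta_pos": [[-0.05,-0.02,-2],[-0.05,-0.02,-2.5],[-0.05,-0.02,-2.5],[-0.05,-0.02,-2.5],[-0.04,-0.02,-2],[0,0,0],[0,0,0]], "twist": [0,0,0,0,0,0,0]}}

```text
t: 10.32
tool_pos: [0.562, -0.2145, 0.2661]
orientation: [2.439, 1.97, -0.036]
force: [-0.6, 0.1, -3.1]
opening: 0.0098
gripper_force: 25.0
```

Run:
```python
from s import *
s,R=st()
a=robot.read_camera("scene")["frame"][50:250,150:350]
cv2.imwrite("pics/g2.png",cv2.resize(a[:,:,::-1],(600,600),interpolation=cv2.INTER_CUBIC))
```

```text
10.32 q [-0.436   0.1317  1.4462 -0.0235  1.5678 -0.2238] p [ 0.562  -0.2145  0.2661] op 0.0098 gf 25.0 F [-0.6066  0.1277 -3.0625]
x [ 0.2103  0.9774 -0.022 ] y [ 0.9775 -0.2106 -0.0092] z [-0.0136 -0.0196 -0.9997]
```

View pics/g2.png

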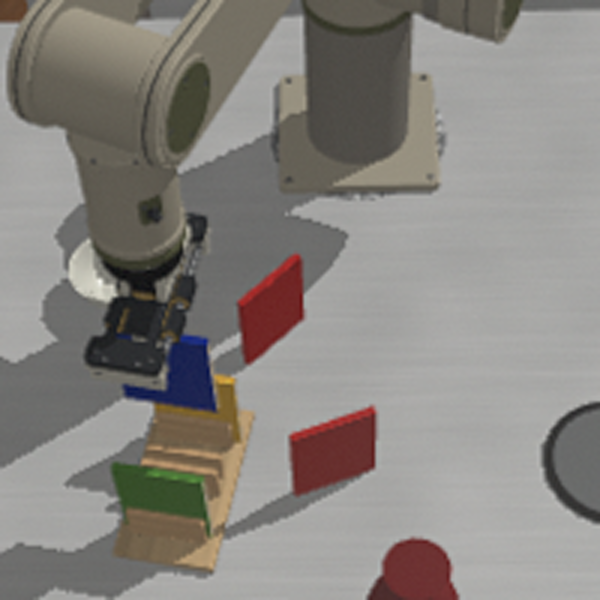

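Call:
{"op": "apply_moves", "data": {"delta_pos": [[0,2,-2],[0,3,-3],[0,3,-3],[0,3,-3],[0,4,-3],[0,4,0],[0,4,0],[0,4,0]], "twist": [0.06,0.06,0.06,0.05,0,0,0,0]}}

```text
t: 11.38
tool_pos: [0.7743, -0.2979, 0.3877]
orientation: [2.631, 1.666, -0.013]
force: [29.9, -13.3, 22.6]
opening: 0.0096
gripper_force: 25.0
```

Call:
{"op": "apply_moves", "data": {"delta_pos": [[0,5,0],[0,5,0],[0,5,0],[0,5,0],[0,5,0],[0,5,0]], "twist": [0,0,0,0,0,0]}}

```text
t: 12.12
tool_pos: [0.8615, -0.3537, 0.3313]
orientation: [2.485, 1.578, 0.164]
force: [-0.8, -1.0, -1.4]
opening: 0.01
gripper_force: 25.0
```

```bash
python3 to.py "[.562,-.2145,.27]"
```

```text
12.12 q [-0.4411  1.0921  0.0255 -0.0095  1.8011 -0.0048] p [ 0.8615 -0.3537  0.3313] op 0.01 gf 25.0 F [-0.7898 -0.9778 -1.3666]
x [ 0.4264  0.9045 -0.0096] y [ 0.883 -0.414  0.221] z [ 0.1959 -0.1027 -0.9752]
tool-frame cm to target [ -0.1228 -33.5615  -1.3195]
```

Call:
{"op": "apply_moves", "data": {"delta_pos": [[0,5,0],[0,5,0],[0,5,0],[0,5,0],[0,5,0],[0,5,0]], "twist": [0,0,0,0,0,0]}}

```text
t: 12.88
tool_pos: [0.9296, -0.3962, 0.3434]
orientation: [2.318, 1.475, 0.332]
force: [-0.0, 0.0, -2.2]
opening: 0.0103
gripper_force: 25.0
```

```bash
python3 to.py "[.562,-.2145,.27]"
```

```text
12.88 q [-0.4563  1.1084  0.0244  0.0076  1.5647 -0.0173] p [ 0.9296 -0.3962  0.3434] op 0.0103 gf 25.0 F [-0.0212  0.0347 -2.2317]
x [ 0.4236  0.9058 -0.0006] y [ 0.8181 -0.3823  0.4296] z [ 0.389  -0.1825 -0.903 ]
tool-frame cm to target [  0.895  -40.1696 -10.9853]
```

Tilt is now 0.44 rad, so I'll keep going.

Call:
{"op": "apply_moves", "data": {"delta_pos": [[0,5,0],[0,5,0],[0,5,0],[0,5,0],[0,5,0],[0,5,0],[0,5,0]], "twist": [0,0,0,0,0,0,0]}}

```text
t: 13.75
tool_pos: [0.9801, -0.4287, 0.4285]
orientation: [2.118, 1.35, 0.498]
force: [0.1, 0.2, -2.4]
opening: 0.0098
gripper_force: 25.0
```

```bash
python3 to.py "[.562,-.2145,.27]"
```

```text
13.75 q [-0.4693  1.0655  0.0234  0.0283  1.3558 -0.0297] p [ 0.9801 -0.4287  0.4285] op 0.0098 gf 25.0 F [ 0.0802  0.1591 -2.4193]
x [0.42   0.9075 0.0059] y [ 0.694  -0.3254  0.6422] z [ 0.5848 -0.2656 -0.7665]
tool-frame cm to target [  1.7873 -46.1699 -17.9923]
```

Call:
{"op": "apply_moves", "data": {"delta_pos": [[0,5,0],[0,5,0],[0,0,0]], "twist": [0,0,0]}}

```text
t: 14.12
tool_pos: [0.9877, -0.4344, 0.4648]
orientation: [2.061, 1.315, 0.539]
force: [-0.8, -0.2, -1.9]
opening: 0.0097
gripper_force: 25.0
```

```bash
python3 to.py "[.62,-.2,.43]"
```

```text
14.12 q [-0.4726  1.0424  0.0226  0.0341  1.3096 -0.0329] p [ 0.9877 -0.4344  0.4648] op 0.0097 gf 25.0 F [-0.7934 -0.181  -1.9077]
x [0.419  0.9079 0.007 ] y [ 0.6513 -0.3059  0.6944] z [ 0.6326 -0.2864 -0.7195]
tool-frame cm to target [  5.8502 -33.5383 -27.4728]
```

Call:
{"op": "apply_moves", "data": {"delta_pos": [[0.4,-2,-1.7],[0.7,-4,-3.3],[0.7,-4,-3.3],[0.7,-4,-3.3],[0.7,-4,-3.3],[0.7,-4,-3.3],[0.7,-4,-3.3],[0.7,-4,-3.3]], "twist": [0,0,0,0,0,0,0,0]}}

```text
t: 15.12
tool_pos: [0.6911, -0.2439, 0.4404]
orientation: [2.064, 1.317, 0.538]
force: [0.3, 1.0, -1.4]
opening: 0.0094
gripper_force: 25.0
```

```bash
python3 to.py "[.52,.295,.40]"
```

```text
15.12 q [-0.4014 -0.1877  1.622  -0.0199  0.9436  0.0391] p [ 0.6911 -0.2439  0.4404] op 0.0094 gf 25.0 F [ 0.3407  1.035  -1.3902]
x [0.419  0.908  0.0074] y [ 0.6536 -0.3072  0.6917] z [ 0.6303 -0.285  -0.7222]
tool-frame cm to target [ 41.7297 -30.5393 -23.2256]
```

Call:
{"op": "apply_moves", "data": {"delta_pos": [[1.5,-1,-0.8],[3,-2.2,-1.7],[3,-2.2,-1.7],[3,-2.2,-1.7],[3,-2.2,-1.7],[3,-2.2,-1.7],[3,-2.2,-1.7],[3,-2.2,-1.7]], "twist": [0,0,0,0,0,0,0,0]}}

```text
t: 16.12
tool_pos: [0.5991, 0.0472, 0.4207]
orientation: [2.065, 1.316, 0.538]
force: [0.1, 1.3, -3.0]
opening: 0.0101
gripper_force: 25.0
```

```bash
python3 to.py "[.52,.295,.38]"
```

```text
16.12 q [ 0.2463 -0.4332  1.8535 -0.4957  1.1287  0.7589] p [0.5991 0.0472 0.4207] op 0.0101 gf 25.0 F [ 0.0657  1.267  -3.0068]
x [0.4192 0.9079 0.0081] y [ 0.6532 -0.3077  0.6919] z [ 0.6306 -0.2847 -0.722 ]
tool-frame cm to target [ 19.151  -15.6076  -9.1081]
```

Call:
{"op": "apply_moves", "data": {"delta_pos": [[3,-2.4,-1.4],[3,-2.4,-1.4],[3,-2.4,-1.4],[3,-2.4,-1.4],[3,-2.4,-1.4],[2,-1.8,-1],[1.5,-1.2,-0.7],[0,0,0]], "twist": [0,0,0,0,0,0,0,0]}}

```text
t: 17.12
tool_pos: [0.5242, 0.2859, 0.3805]
orientation: [2.064, 1.319, 0.537]
force: [1.0, -0.3, -2.8]
opening: 0.0096
gripper_force: 25.0
```

```bash
python3 to.py "[.52,.295,.22]"
```

```text
17.12 q [ 0.8022 -0.1836  1.726  -0.7287  1.3561  1.3071] p [0.5242 0.2859 0.3805] op 0.0096 gf 25.0 F [ 0.988  -0.2877 -2.7987]
x [0.4175 0.9086 0.0067] y [ 0.6546 -0.3059  0.6913] z [ 0.6302 -0.2842 -0.7226]
tool-frame cm to target [  0.543  -11.6473  11.0755]
```

Call:
{"op": "apply_moves", "data": {"delta_pos": [[0.1,-1.5,1.4],[0.1,-2.2,2.1],[0.1,-2.2,2.1],[0.1,-2.2,2.1],[0.1,-2,1.9],[0,-1,0.9],[0,-0.5,0.5],[0,0,0]], "twist": [0,0,0,0,0,0,0,0]}}

```text
t: 18.12
tool_pos: [0.5204, 0.2934, 0.2216]
orientation: [2.064, 1.316, 0.538]
force: [-0.2, -0.4, -2.6]
opening: 0.0099
gripper_force: 25.0
```

Call:
{"op": "apply_moves", "data": {"delta_pos": [[0,0,0],[0,0,0],[0,0,0],[0,0,0]], "twist": [0,0,0,0]}}

```text
t: 18.62
tool_pos: [0.5202, 0.2937, 0.2216]
orientation: [2.064, 1.316, 0.538]
force: [-0.1, -0.3, -2.9]
opening: 0.0098
gripper_force: 25.0
```

Run:
```python
from s import *
s,R=st(); z=R[:,2]; p=s["tool_pos"]; print("mid",p+.035*z,"edge",p+.095*z,s["dq"])
a=robot.read_camera("scene"); f=a["frame"].copy()
for X in (p+.035*z,p+.095*z,p-.025*z): cv2.circle(f,tuple(int(v) for v in proj(a,X)[0]),1,(255,0,255),-1)
b=robot.read_camera("top")["frame"]
cv2.imwrite("pics/g3.png",cv2.resize(np.hstack([f[80:280,150:450],b[80:280,80:230]])[:,:,::-1],(800,356),interpolation=cv2.INTER_CUBIC))
```

```text
18.62 q [ 0.8195 -0.0654  1.9128 -0.8019  1.1475  1.5444] p [0.5202 0.2937 0.2216] op 0.0098 gf 25.0 F [-0.1491 -0.2643 -2.8951]
x [0.419  0.9079 0.0076] y [ 0.6534 -0.3073  0.6918] z [ 0.6305 -0.285  -0.722 ]
mid [0.5423 0.2837 0.1963] edge [0.5801 0.2666 0.153 ] [-0.0001  0.0023  0.0025  0.0023  0.0015  0.0002]
```

View pics/g3.png

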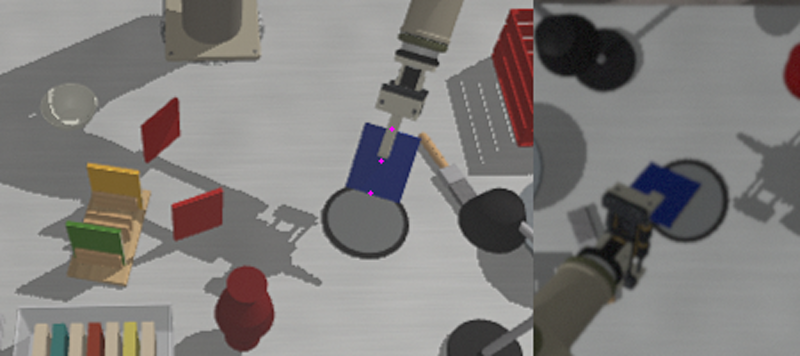

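The picture shows the blue tile held slanting over the mat, face up and unslipped: centre near (383,165), lower edge at (370,193). The other tiles and objects are in place.

```bash
python3 -c "
from plant import robot;print(robot.close_job())"
```

```text
the job is handed in; nothing more can be done
None
```

I handed in the job at about 18.7 s of the 38 s allowed, with the blue tile held steadily at 25 N a finger over the middle of the mat, leaning back about 44° with its blue face up and its lower edge about 15 cm above the table; no verdict came back.

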